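# Clip the large tube onto the lab mixer

## Task

Take the large tube (the one that is both long and thick) out of the green rack and snap it sideways, lying level, into the larger pair of spring clips on the mixer's platform, pressed fully home in both clips and about centred between its ends, either way round. Leave the other two tubes where they lie in the rack and let go of the large tube.

Things in the scene. Friction and masses are not known exactly. Their poses are not given: they have to be found in the camera images.
- tube_large: Large white tube lying in a slot of the fixed green rack, about 60 g. Straight body 29 mm thick, 110 long; red cap 34 x 16; tip 12; 138 overall. Origin: on the axis, mid straight body, 34.5 above table; x to the cap. Rests on two V supports, 6 wide, about 52 apart, so its middle can be gripped from above, fingers down to 10 mm above table. Slots are parallel, 75 apart, tubes shuffled.
- tube_short: Bystander in another slot of the rack: white tube with red cap, as thick as the large one (29 mm) but only 88 mm long overall (straight body 64), too short for the clips. Origin on its axis, mid straight body; x towards the cap. Stays where it is.
- tube_slim: Bystander in another slot of the rack: white tube with red cap, 16 mm thick, 123 mm long overall (straight body 100), too thin for the large clips. Origin on its axis, mid straight body; x towards the cap. Stays where it is.
- clips (a point): Axis point of the seated tube, midway between the 2 large C-clips on a fixed white mixer with dark platform; 26 mm above its platform, 100 above table; x along tube, z up. Clips at x = +-34, 10 wide. Throat 22 wide, 10 above the point, sprung lips to 20 above. Press straight down, 10 to 18 N in all, until it snaps onto a rigid saddle, axis at the point. Smaller unused clips at y = +93, lower.

How it is judged:
At the end, for the whole second after the job is handed in: The large tube lies at rest in the larger pair of clips, released: the middle of its straight body within 16 mm horizontally and 5 mm in height of the seat point, its axis within 8 degrees of the seat axis, either way round; the short and slim tubes lie within 30 mm of where they started (horizontal distance between tube_large and clips below 0.016 m and z of tube_large in the frame of clips between -0.005 and 0.005 m and angle between the x axis of tube_large and the x axis of clips, either way round below 0.14 rad and linear speed of tube_large below 0.02 m/s and distance of each of tube_short, tube_slim from where it was at the start of the episode below 0.03 m); the robot touches nothing.
It fails at once if the short tube is moved more than 30 mm (distance of tube_short from where it was at the start of the episode above 0.03 m).
It fails at once if the slim tube is moved more than 30 mm (distance of tube_slim from where it was at the start of the episode above 0.03 m).
It also fails if it takes over 40 s, if anything falls off the work surface, if the arm or the gripper's body presses on something with over 40 N, if the wrist force passes 120 N, or if a joint passes its speed limit or range.

## Robot

A 7-joint arm with a two-finger parallel gripper is mounted at the origin on the work surface. World frame = base frame: x ahead of the robot, y to its left, z up, the work surface at z = 0. Lengths are in m, angles in rad, forces in N, time in s.
With the tool pointing down it reaches from about 0.4 to 0.875 m from the base axis. Payload 19.3 kg.
Tool frame: the origin (TCP) lies midway between the tips of the shut fingers; the grasp point (between the pads) lies 19 mm behind it; z points along the fingers, y is the line along which they close (so a half turn about z gives the same grasp; the last joint's range is limited). The gripper opens to 85 mm and grips with 20 to 120 N. Pads are 22 mm wide; open, the fingers measure 114 mm over their backs; the gripper's body (76 mm by 85 mm) begins 54 mm behind the grasp point. The pads swing forward as they close: fully open they stand 13 mm farther back than shut.
Start: joints at [1.273, 0.521, -0.036, 1.599, 0.021, 1.021, -0.113], TCP at [0.141, -0.609, 0.231] pointing down, gripper open.
Joint ranges: [-2.91, 2.91], [-0.3, 2.13], [-1.5, 1.42], [0.17, 2.43], [-1.26, 4.41], [0.16, 1.93], [-2.52, 2.52]. Speed limits (rad/s): [1.89, 1.89, 2.39, 2.39, 3.01, 3.01, 3.01].

## Interface

Orientations are given as [roll, pitch, yaw] about the fixed x, y, z axes, in that order (R = Rz(yaw) Ry(pitch) Rx(roll)).
In Python, from workcell import bot gives the robot as it stands.
- The arm moves only by the shell command python3 nudge.py 'ROWS' [FORCE]. ROWS is a JSON list of rows, 1 to 5 of them, each of 7 numbers: the finger opening in m, then dx, dy, dz in m, then a rotation vector rx, ry, rz in rad; each row is the pose to reach, as a shift and turn from the pose commanded when the command began, along the tool's axes at that moment; what a row does not reach only later rows make up. A row lasts 1/8 s, in which the tool goes at most 0.0625 m and 0.188 rad, less where a joint would pass 70% of its speed; a pose out of reach is approached as far as the arm can. The fingers move at their own pace and stop on an object; FORCE is the grip in N (left out, the last holds). Time passes only in rows, so rows that do not move let the fingers close. It prints the time, the measured TCP pose, the force, the opening and the grip force at its end.
- bot.observe(): the state, without advancing time (a new reading comes with each control period).
- bot.grab_frame(name): name is "scene" or "top" or "wrist"; returns the picture (420x560x3 uint8, blue, green, red); there is no depth.
- bot.calibration(name): a dict with "vfov" (degrees; the focal length in pixels is half the picture's height over the tangent of half this angle, whatever the lens; pixels are square), "cx", "cy" (the principal point, pixels), "eye" and "attitude" of the camera in the world. Camera axes: x right, y down, z forward; pixel columns grow to the right and rows downward; lengths in m; the calibration is good to about 2 mm. A picture is of the moment at which its call begins: read the wrist's pose just before it. calibration takes no time and is no camera call; for the wrist camera it gives the pose at the moment of the call.
- bot.job_done(): hands the job in; it is judged then, once.
The state is a dict: "clock": time; "qpos": joint angles; "qd": joint speeds; "joint_efforts": joint torques, N m; "position": TCP position; "tool_rot": TCP orientation; "force": force on the tool from outside, world axes, zero at the start; "moment": the same for the moment, N m; "grip_width": finger opening in m; "finger_force": force on a finger pad.
Only numpy, scipy, OpenCV 4.12 (cv2) and the standard library are available. Lean on these libraries where they do the work, as an engineer would, in place of code of your own. Each camera call takes 0.05 s, during which the arm holds its last target. There are 200 camera calls.

## Working session

There is one attempt and no reset: what is moved stays moved. The work goes in short steps, Python scripts to look and compute and a shell command to move; the robot and the scene stay as the last step left them, time stands still between calls to the robot, and variables do not carry over. Pictures are saved under pics/ and viewed, at most 10 in all, crops included, and the job is handed in when it is done.

```bash
ls; mkdir -p pics; python3 - <<'E'
from workcell import bot
import cv2
for n in("scene","top"):
    c=bot.calibration(n);print(n,c)
    cv2.imwrite(f"pics/{n}0.png",bot.grab_frame(n))
print(bot.calibration("wrist"))
o=bot.observe();print(o["position"],o["tool_rot"],o["clock"],o["grip_width"])
E
```

```text
nudge.py
pics
workcell.py
scene {'vfov': 45.030471987292366, 'cx': 281.0662392472407, 'cy': 211.68917597821624, 'eye': array([ 1.26911159, -0.30043733,  0.72882753]), 'attitude': array([-2.24216845,  0.01426355,  1.17125637])}
top {'vfov': 44.00627348290689, 'cx': 277.7571105178687, 'cy': 211.39412327039355, 'eye': array([ 0.43811986, -0.01083427,  1.06971168]), 'attitude': array([-3.05298824,  0.03055304, -1.58314394])}
{'vfov': 69.42276107337001, 'cx': 284.49902460056785, 'cy': 209.0996032050137, 'eye': array([ 0.20441741, -0.59338741,  0.37330387]), 'attitude': array([ 2.87842428e+00,  5.35056132e-04, -1.34220457e+00])}
[ 0.14104241 -0.60857842  0.23080694] [-3.14060939e+00  9.04558014e-05  2.27835788e-01] 0.1 0.08543485374973679
```

View pics/scene0.png

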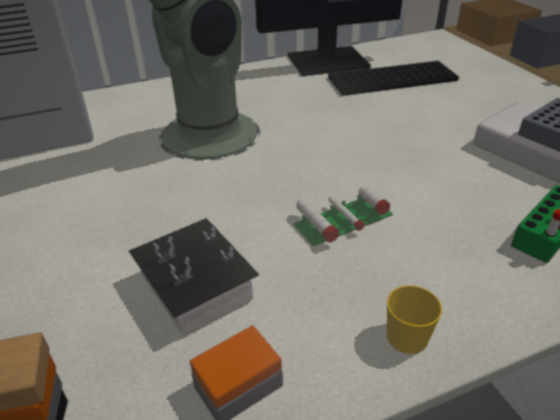

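View pics/top0.png

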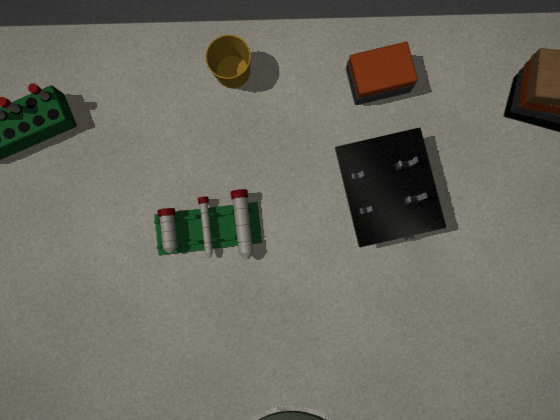

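The scene view shows the rack at about (345,215), with the large tube on its left and its cap at (330,233). The mixer's dark platform is at about (195,265). In the top view the large tube is the rightmost one, with its cap at (239,194) and tip at (245,255). The larger clips are at (406,162) and (416,198).

```bash
cat > h.py <<'E'
import numpy as np,cv2
from scipy.spatial.transform import Rotation as Ro
def ray(c,p,h=420):
    f=h/2/np.tan(np.radians(c["vfov"]/2))
    d=np.array([(p[0]-c["cx"])/f,(p[1]-c["cy"])/f,1.])
    return np.array(c["eye"]),Ro.from_euler("xyz",c["attitude"]).apply(d)
def plane(c,p,z):
    e,d=ray(c,p);return e+d*(z-e[2])/d[2]
def tri(rs):
    A=np.zeros((3,3));b=np.zeros(3)
    for e,d in rs:
        d=d/np.linalg.norm(d);P=np.eye(3)-np.outer(d,d);A+=P;b+=P@e
    x=np.linalg.solve(A,b)
    return x,[round(float(np.linalg.norm(np.cross(x-e,d/np.linalg.norm(d)))),4) for e,d in rs]
def blobs(m,amin=15):
    n,l,s,c=cv2.connectedComponentsWithStats(m.astype(np.uint8))
    return [(s[i][4],c[i].round(1),s[i][:4]) for i in range(1,n) if s[i][4]>=amin]
def red(im):
    h=cv2.cvtColor(im,cv2.COLOR_BGR2HSV);return ((h[...,0]<6)|(h[...,0]>172))&(h[...,1]>140)&(h[...,2]>50)
E
python3 - <<'E'
from h import *
from workcell import bot
I={n:cv2.imread(f"pics/{n}0.png") for n in("scene","top")};C={n:bot.calibration(n) for n in I}
for n in I:
    print(n,"red",blobs(red(I[n]),20))
    h=cv2.cvtColor(I[n],cv2.COLOR_BGR2HSV)
t=I["top"];g=cv2.cvtColor(t,cv2.COLOR_BGR2GRAY)
print(g[222,242],g[222,275],g[180,385])
m=np.zeros_like(g);m[150:225,345:435]=(g>60)[150:225,345:435]
print("clips",blobs(m,6))
a=cv2.resize(t[120:260,150:440],None,fx=2.7,fy=2.7,interpolation=cv2.INTER_CUBIC)[:300]
b=cv2.resize(I["scene"][170:330,120:400],None,fx=2.0,fy=2.0,interpolation=cv2.INTER_CUBIC)
cv2.imwrite("pics/clipcrop.png",cv2.resize(I["scene"][215:300,125:265],None,fx=5,fy=5,interpolation=cv2.INTER_CUBIC))
for p in [(239,194),(245,254)]: print(plane(C["top"],p,.0345))
for p in [(406,162),(416,198)]: print(plane(C["top"],p,.11))
E
```

```text
scene red [(np.int32(48), array([556.8, 215.1]), array([554, 211,   6,   9], dtype=int32)), (np.int32(21), array([330.4, 228.8]), array([327, 227,   8,   5], dtype=int32))]
top red [(np.int32(68), array([32.5, 87.7]), array([28, 84, 10,  9], dtype=int32)), (np.int32(54), array([  2.6, 101. ]), array([ 0, 97,  7,  9], dtype=int32)), (np.int32(102), array([237.7, 193.3]), array([231, 189,  14,  10], dtype=int32)), (np.int32(44), array([202. , 199.7]), array([198, 197,   9,   7], dtype=int32)), (np.int32(88), array([164.6, 211.5]), array([158, 208,  15,   9], dtype=int32))]
129 136 13
clips [(np.int32(125), array([431.8, 159.9]), array([427, 150,   8,  30], dtype=int32)), (np.int32(45), array([412.9, 161. ]), array([408, 157,  10,   9], dtype=int32)), (np.int32(19), array([399.5, 163.4]), array([398, 161,   4,   6], dtype=int32)), (np.int32(28), array([360.5, 174.1]), array([358, 171,   6,   7], dtype=int32)), (np.int32(12), array([352.8, 175.3]), array([352, 173,   3,   5], dtype=int32)), (np.int32(165), array([347.5, 212.1]), array([345, 190,   9,  35], dtype=int32)), (np.int32(45), array([421.8, 196.2]), array([417, 193,  10,   7], dtype=int32)), (np.int32(23), array([408.2, 199. ]), array([406, 196,   5,   6], dtype=int32)), (np.int32(27), array([368.9, 208.7]), array([366, 206,   6,   6], dtype=int32)), (np.int32(11), array([361.2, 210.9]), array([360, 209,   3,   5], dtype=int32))]
[0.56680703 0.09721446 0.0345    ]
[0.44637532 0.08593112 0.0345    ]
[ 0.61223875 -0.22185934  0.11      ]
[ 0.54472654 -0.23787874  0.11      ]
```

View pics/clipcrop.png

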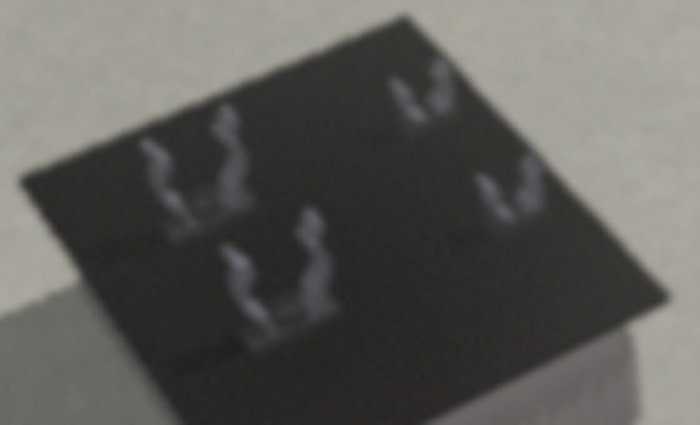

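The crop shows the four clips standing on the platform. The larger pair is on the left, at crop positions (200,180) and (285,285). I'll go above the mixer first to look with the wrist camera, then on to the rack.

```bash
python3 nudge.py '[[0.085,0.05,-0.032,0,0,0,0],[0.085,0.1,-0.064,0,0,0,0],[0.085,0.15,-0.096,0,0,0,0.05],[0.085,0.2,-0.128,0,0,0,0.1],[0.085,0.25,-0.16,0,0,0,0.13]]'; python3 - <<'E'
from workcell import bot
from scipy.spatial.transform import Rotation as Ro
o=bot.observe();print(o)
E
```

```text
clock: 0.72
position: [0.3496, -0.395, 0.2312]
tool_rot: [-3.142, 0.0, 0.096]
force: [0.8, -1.2, 1.0]
grip_width: 0.0852
finger_force: 0.0
{'clock': 0.725, 'qpos': array([ 0.79789575,  0.36785164, -0.08309176,  1.8536936 ,  0.03750882,
        0.92163206, -0.77677485]), 'qd': array([-0.81821348, -0.08758757, -0.10417335,  0.13780614,  0.03865222,
       -0.05069934, -1.162677  ]), 'joint_efforts': array([ 11.70996219, -76.00358963,   2.07896903, -33.36885095,
        -0.12218141,   0.42189457,   3.68653715]), 'position': array([ 0.34959192, -0.39496361,  0.23124361]), 'tool_rot': array([-3.14154649e+00,  7.86783142e-05,  9.63661037e-02]), 'force': array([ 0.84099191, -1.2126729 ,  1.02578218]), 'moment': array([ 0.01762037, -0.05610029, -0.04362795]), 'finger_force': 0.0, 'grip_width': 0.08522035181420244}
```

```bash
python3 nudge.py '[[0.085,0.045,-0.038,0,0,0,0],[0.085,0.09,-0.075,0,0,0,0],[0.085,0.135,-0.113,0,0,0,0],[0.085,0.18,-0.15,0,0,0,0],[0.085,0.18,-0.15,0,0,0,0]]'; python3 - <<'E'
from workcell import bot
import cv2,pickle
print(bot.observe()["position"])
c=bot.calibration("wrist");im=bot.grab_frame("wrist");pickle.dump((c,im),open("w1.pkl","wb"));cv2.imwrite("pics/w1.png",im);print(c,bot.observe()["qd"].round(3))
E
```

```text
clock: 1.35
position: [0.5157, -0.2254, 0.2308]
tool_rot: [-3.14, -0.001, 0.104]
force: [-1.1, -0.4, 0.3]
grip_width: 0.0848
finger_force: 0.0
[ 0.51567382 -0.22540641  0.23080646]
{'vfov': 69.42276107337001, 'cx': 284.49902460056785, 'cy': 209.0996032050137, 'eye': array([ 0.58028117, -0.21836441,  0.37338589]), 'attitude': array([ 2.87916321e+00,  1.27148378e-03, -1.46586098e+00])} [ 0.046 -0.011  0.034  0.018  0.003  0.001  0.017]
```

View pics/w1.png

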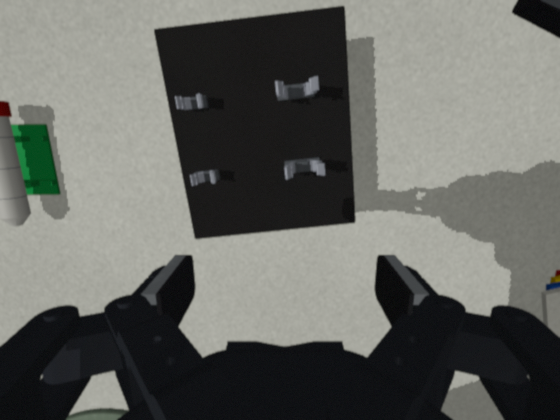

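The wrist view shows the larger clips at about (297,90) and (304,167), standing on the dark platform. I'll step 0.1 m towards the rack for a second view.

```bash
python3 nudge.py '[[0.085,0,-0.05,0,0,0,0],[0.085,0,-0.1,0,0,0,0],[0.085,0,-0.1,0,0,0,0]]'; python3 - <<'E'
from workcell import bot
import cv2,pickle
from h import *
c=bot.calibration("wrist");im=bot.grab_frame("wrist");pickle.dump((c,im),open("w2.pkl","wb"))
c1,i1=pickle.load(open("w1.pkl","rb"))
for I,x0,x1 in((i1,262,335),(im,372,470)):
    g=cv2.cvtColor(I,cv2.COLOR_BGR2GRAY);m=np.zeros_like(g);m[60:200,x0:x1]=(g>75)[60:200,x0:x1];print(blobs(m,8))
print(bot.observe()["qd"].round(3))
a=cv2.resize(i1[60:200,250:350],None,fx=4,fy=4,interpolation=cv2.INTER_CUBIC);b=cv2.resize(im[60:200,370:470],None,fx=4,fy=4,interpolation=cv2.INTER_CUBIC)
cv2.imwrite("pics/cc.png",np.hstack([a,b]))
E
```

```text
clock: 1.78
position: [0.5027, -0.1278, 0.2315]
tool_rot: [-3.141, 0.0, 0.101]
force: [0.0, -1.1, -0.0]
grip_width: 0.0849
finger_force: 0.0
[(np.int32(232), array([310.8,  85.7]), array([302,  76,  17,  20], dtype=int32)), (np.int32(166), array([280.2,  89.5]), array([275,  81,  12,  17], dtype=int32)), (np.int32(200), array([317.1, 166.6]), array([309, 159,  16,  17], dtype=int32)), (np.int32(142), array([288.6, 169.9]), array([284, 162,  10,  18], dtype=int32))]
[(np.int32(2336), array([461.1, 132.7]), array([451,  60,  19, 140], dtype=int32)), (np.int32(429), array([428. ,  81.8]), array([411,  72,  33,  20], dtype=int32)), (np.int32(207), array([397.5,  85. ]), array([390,  76,  16,  18], dtype=int32)), (np.int32(361), array([426.9, 162.9]), array([411, 156,  31,  16], dtype=int32)), (np.int32(182), array([398.5, 166.9]), array([392, 158,  14,  18], dtype=int32))]
[ 0.032  0.014  0.027 -0.017  0.006  0.002  0.014]
```

View pics/cc.png

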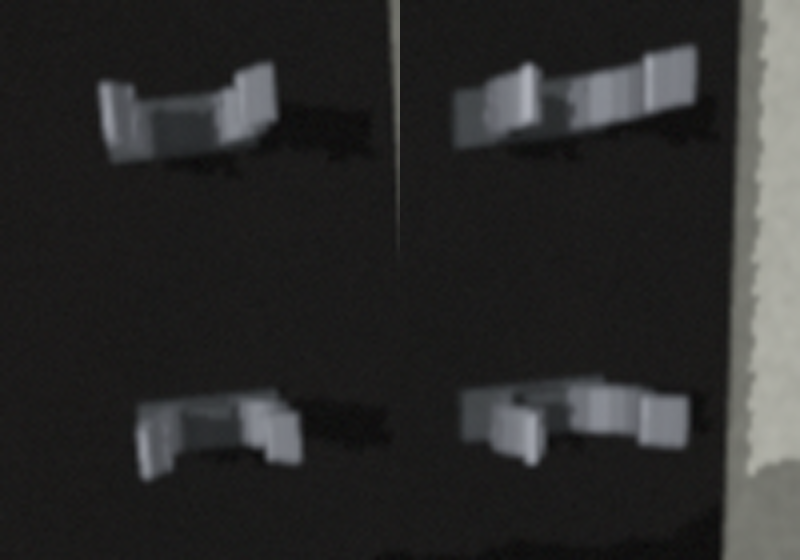

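The crops show the lips of both larger clips clearly. The outer corners of the right lip are the best features to triangulate. In the left panel, the left lips' outer edges are at x of about 101 to 140.

```bash
python3 - <<'E'
from h import *
import pickle
c1,i1=pickle.load(open("w1.pkl","rb"));c2,i2=pickle.load(open("w2.pkl","rb"))
u=lambda p:(250+(p[0]-1.5)/4,60+(p[1]-1.5)/4)
v=lambda p:(370+(p[0]-401.5)/4,60+(p[1]-1.5)/4)
R=[]
for a,b in [((273,63),(695,46)),((277,120),(697,103)),((298,410),(688,396)),((302,464),(686,447))]:
    x,e=tri([ray(c1,u(a)),ray(c2,v(b))]);print(x.round(4),e);R.append(x)
z=np.mean([r[2] for r in R]);print("z",z)
for zz in(z,.12):
  P=[plane(c1,u(p),zz) for p in [(100,82),(273,63),(277,120),(137,408),(298,410),(143,478),(302,464)]]
  A=(P[0]+P[1])/2;Ad=P[2]-P[1];A=A+Ad/2
  B=((P[3]+P[4])/2+(P[5]+P[6])/2)/2
  d=A-B;print(zz,A.round(4),B.round(4),((A+B)/2).round(4),np.linalg.norm(d),np.arctan2(d[1],d[0]),"w",np.linalg.norm(P[0]-P[1]),np.linalg.norm(P[3]-P[4]))
# platform height: dark platform corners both views
for I in(i1,i2):
    g=cv2.GaussianBlur(cv2.cvtColor(I,cv2.COLOR_BGR2GRAY),(3,3),0);m=(g<48).astype(np.uint8);m[245:]=0
    c=max(cv2.findContours(m,0,2)[0],key=cv2.contourArea);h=cv2.convexHull(c);q=cv2.approxPolyDP(h,8,True)[:,0];print(q.tolist())
# rack part of 2nd view
cv2.imwrite("pics/w2.png",i2)
for I in(i2,):print("red",blobs(red(I),20))
E
```

```text
[ 0.6222 -0.2399  0.1172] [0.0, 0.0]
[ 0.6118 -0.2419  0.119 ] [0.0, 0.0]
[ 0.5558 -0.254   0.1181] [0.0002, 0.0002]
[ 0.5449 -0.2564  0.1176] [0.0002, 0.0002]
z 0.11799391760637518
0.11799391760637518 [ 0.6135 -0.2243  0.118 ] [ 0.548  -0.2385  0.118 ] [ 0.5808 -0.2314  0.118 ] 0.06705086440485573 0.2134596338146011 w 0.033931671709557916 0.03370495102464616
0.12 [ 0.6133 -0.2242  0.12  ] [ 0.5483 -0.2383  0.12  ] [ 0.5808 -0.2313  0.12  ] 0.06652418552169072 0.2134596338146014 w 0.03366514129091922 0.03344020147786021
[[342, 7], [353, 220], [196, 236], [156, 30]]
[[454, 3], [449, 217], [290, 234], [265, 28]]
red [(np.int32(524), array([ 79.3, 105.4]), array([61, 98, 38, 16], dtype=int32)), (np.int32(251), array([ 17.2, 108.5]), array([  5, 103,  25,  12], dtype=int32))]
```

View pics/w2.png

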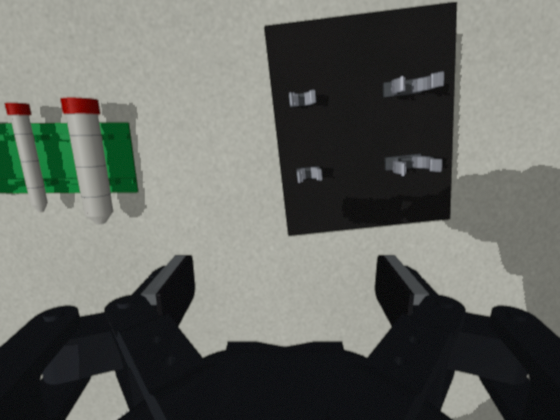

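This second view shows the large tube on the left, with its cap at (79,105) and tip at (98,220). The slim tube is beside it, with its cap at (17,108). Next I'll go above the tube.

```bash
python3 nudge.py '[[0.085,-0.01,-0.056,0,0,0,0],[0.085,-0.02,-0.112,0,0,0,0],[0.085,-0.03,-0.168,0,0,0,0],[0.085,-0.041,-0.224,0,0,0,0],[0.085,-0.041,-0.224,0,0,0,0]]'; python3 - <<'E'
from workcell import bot
import pickle
from h import *
c=bot.calibration("wrist");im=bot.grab_frame("wrist");pickle.dump((c,im),open("w3.pkl","wb"));cv2.imwrite("pics/w3.png",im)
print("red",blobs(red(im),20),bot.observe()["qd"].round(3))
E
```

```text
clock: 2.45
position: [0.44, 0.0907, 0.2314]
tool_rot: [-3.141, -0.0, 0.101]
force: [0.5, -0.6, -0.6]
grip_width: 0.0848
finger_force: 0.0
red [(np.int32(520), array([291.2,  62.7]), array([276,  54,  32,  19], dtype=int32)), (np.int32(221), array([219.9,  67.8]), array([211,  62,  19,  13], dtype=int32)), (np.int32(410), array([145.5,  83.6]), array([130,  77,  34,  16], dtype=int32))] [ 0.039  0.006  0.029 -0.005  0.003  0.001  0.018]
```

View pics/w3.png

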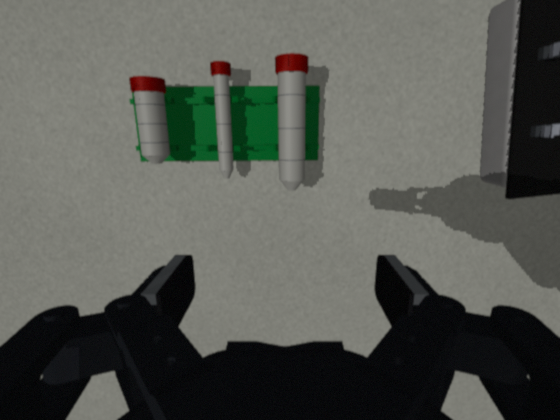

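The wrist camera is now over the rack. The large tube has its cap at (291,63) and tip at (291,188), the slim tube is at (222,120), and the short one is at (150,120).

```bash
python3 - <<'E'
from h import *
import pickle
N=[];ends=[]
for f,(x0,x1),(r0,r1),tip in(("w2.pkl",(55,125),(126,188),(100,222)),("w3.pkl",(262,318),(92,156),(291,188))):
    c,im=pickle.load(open(f,"rb"));h=cv2.cvtColor(im,cv2.COLOR_BGR2HSV)
    w=(h[...,1]<70)&(h[...,2]>70)
    L=[];
    for r in range(r0,r1,2):
        xs=np.where(w[r,x0:x1])[0]+x0
        if len(xs)>10: L.append((r,xs.min(),xs.max()+0.0))
    L=np.array(L);print(L[::8])
    el=np.polyfit(L[:,0],L[:,1]-.5,1);er=np.polyfit(L[:,0],L[:,2]+.5,1)
    # bisect rays of silhouettes at two rows
    B=[]
    for r in(r0,r1):
        e,a=ray(c,(np.polyval(el,r),r));_,b=ray(c,(np.polyval(er,r),r));B.append(a/np.linalg.norm(a)+b/np.linalg.norm(b))
    n=np.cross(*B);n/=np.linalg.norm(n);N.append((n,n@e))
    m=(el+er)/2;R=red(im);R[:, :x0]=0;R[:,x1:]=0
    q=np.polyval(m,100 if f<"w3" else 65);col=np.where(R[:,int(round(q))])[0];print("cap rows",col.min(),col.max(),"mid",np.polyval(m,[col.max()+1,tip[1]]))
    g=im[tip[1]-25:tip[1]+8,int(round(np.polyval(m,tip[1])))].mean(1);print(g.round())
    ends.append((c,m,col.min()-.5,col.max()+.5))
d=np.cross(N[0][0],N[1][0]);d/=np.linalg.norm(d);d*=np.sign(d[0])
p=np.linalg.lstsq(np.array([N[0][0],N[1][0]]),np.array([N[0][1],N[1][1]]),rcond=None)[0]
p=np.linalg.solve(np.array([N[0][0],N[1][0],[1,0,0]]),[N[0][1],N[1][1],.5])
print("axis at x=.5",p,d,"yaw",np.arctan2(d[1],d[0]))
def near(e,r):
    r=r/np.linalg.norm(r);A=np.array([[d@d,-d@r],[d@r,-r@r]]);s=np.linalg.solve(A,[(e-p)@d,(e-p)@r]);return p+s[0]*d
for c,m,t,b in ends:
    for r in(t,b,{55:222,}.get(0,0)): 
        if r: print(near(*ray(c,(np.polyval(m,r),r))).round(4))
for (c,m,t,b),r in zip(ends,(222,188)): print("tip",near(*ray(c,(np.polyval(m,r),r))).round(4))
E
```

```text
[[126.  68.  99.]
 [142.  71. 101.]
 [158.  74. 104.]
 [174.  77. 106.]]
cap rows 98 112 mid [81.08145161 99.80483871]
[114. 120. 123. 124. 124. 125. 126. 127. 129. 129. 130. 131. 131. 133.
 133. 135. 135. 136. 135. 132. 129. 129. 130. 131. 131. 131. 137. 153.
 165. 168. 166. 163. 163.]
[[ 92. 278. 303.]
 [108. 278. 303.]
 [124. 278. 303.]
 [140. 279. 303.]]
cap rows 54 70 mid [290.14740652 291.25714809]
[130. 130. 130. 130. 130. 131. 131. 130. 130. 130. 130. 130. 131. 129.
 130. 130. 129. 127. 120. 113. 111. 111. 112. 111. 111. 111. 112. 116.
 122. 124. 125. 125. 125.]
axis at x=.5 [0.5        0.09055062 0.03397504] [ 0.99308503  0.11640902 -0.01520067] yaw 0.11668708698607187
[0.5757 0.0994 0.0328]
[0.5606 0.0977 0.033 ]
[0.5781 0.0997 0.0328]
[0.5621 0.0978 0.033 ]
tip [0.439  0.0834 0.0349]
tip [0.4394 0.0834 0.0349]
```

The tube axis triangulates to a height of 0.034, and the measured length is 138 mm. The body centre is at about (0.506, 0.0913) with yaw 0.117.

```bash
python3 nudge.py '[[0.06,0.04,0.003,0.03,0,0,-0.016],[0.06,0.066,0.006,0.075,0,0,-0.016],[0.06,0.066,0.006,0.12,0,0,-0.016],[0.06,0.066,0.006,0.13,0,0,-0.016],[0.06,0.066,0.006,0.13,0,0,-0.016]]'; python3 -c "
from workcell import bot
o=bot.observe();print(o['position'],o['tool_rot'],o['qd'].round(3),o['grip_width'])"
```

```text
clock: 3.12
position: [0.5071, 0.0881, 0.1017]
tool_rot: [3.141, 0.0, 0.112]
force: [-1.0, 0.1, 1.2]
grip_width: 0.06
finger_force: 0.0
[0.50713486 0.08814383 0.10174928] [3.14114798e+00 3.39047423e-04 1.12287580e-01] [-0.005 -0.037 -0.009 -0.015 -0.003  0.011 -0.002] 0.06004164546374464
```

```bash
python3 nudge.py '[[0.06,-0.001,-0.003,0.04,0,0,0],[0.06,-0.001,-0.003,0.07,0,0,0],[0.06,-0.001,-0.003,0.085,0,0,0],[0.06,-0.001,-0.003,0.085,0,0,0]]'; python3 nudge.py '[[0.0,0,0,0,0,0,0],[0.0,0,0,0,0,0,0],[0.0,0,0,0,0,0,0],[0.0,0,0,0,0,0,0]]' 60
```

```text
clock: 3.62
position: [0.5059, 0.092, 0.0169]
tool_rot: [3.141, -0.0, 0.114]
force: [-0.3, -0.6, -0.4]
grip_width: 0.0602
finger_force: 0.0
clock: 4.12
position: [0.5065, 0.0904, 0.0177]
tool_rot: [3.14, -0.002, 0.112]
force: [1.1, -9.9, 12.9]
grip_width: 0.0274
finger_force: 58.1
```

```bash
python3 nudge.py '[[0.0,0,0,-0.03,0,0,0],[0.0,0,0,-0.08,0,0,0],[0.0,0,0,-0.14,0,0,0],[0.0,0,0,-0.2,0,0,0],[0.0,0,0,-0.2,0,0,0]]' 80;  python3 - <<'E'
from workcell import bot
import pickle
from h import *
o=bot.observe();c=bot.calibration("wrist");im=bot.grab_frame("wrist");pickle.dump((o,c,im),open("w4.pkl","wb"));cv2.imwrite("pics/w4.png",im)
print(o["position"],o["tool_rot"],blobs(red(im),20))
E
```

```text
clock: 4.75
position: [0.5075, 0.0925, 0.2213]
tool_rot: [-3.141, -0.008, 0.113]
force: [0.6, -0.3, -1.5]
grip_width: 0.0265
finger_force: 78.7
[0.50745482 0.09249249 0.22128962] [-3.14095511 -0.00810187  0.11338705] [(np.int32(3570), array([285.1, 138. ]), array([244, 116,  84,  45], dtype=int32)), (np.int32(190), array([217.5, 135. ]), array([209, 130,  18,  11], dtype=int32)), (np.int32(423), array([146.1, 151.2]), array([130, 145,  33,  14], dtype=int32))]
```

View pics/w4.png

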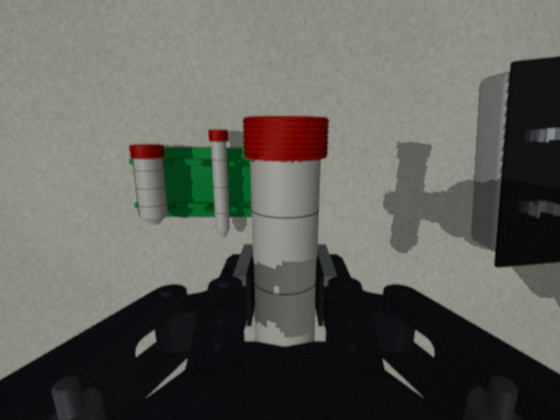

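The tube is held by its middle. Its cap is centred at (285,138), 84 px wide, and it looks straight in the fingers. The other two tubes have not moved. I'll work out the tube's pose in the hand.

```bash
python3 - <<'E'
from h import *
import pickle
o,c,im=pickle.load(open("w4.pkl","rb"))
f=210/np.tan(np.radians(c["vfov"]/2))
R=red(im);h=cv2.cvtColor(im,cv2.COLOR_BGR2HSV);w=(h[...,1]<60)&(h[...,2]>90)
T=Ro.from_euler("xyz",o["tool_rot"])
rep=lambda P:T.inv().apply(P-o["position"]).round(4)
for r in range(122,156,6):
    xs=np.where(R[r,230:340])[0]+230;l,rr=xs.min()-.5,xs.max()+.5
    e,a=ray(c,(l,r));_,b=ray(c,(rr,r));a/=np.linalg.norm(a);b/=np.linalg.norm(b);s=a+b;s/=np.linalg.norm(s)
    D=.017/np.sin(np.arccos(a@b)/2);print(r,rr-l,rep(e+s*D))
for r in range(165,240,12):
    g=cv2.GaussianBlur(im,(3,3),0)[r].mean(1);d=np.diff(g)
    l=235+np.argmax(np.abs(d[235:268]))+.5;rr=305+np.argmax(np.abs(d[305:335]))+.5
    e,a=ray(c,(l,r));_,b=ray(c,(rr,r));a/=np.linalg.norm(a);b/=np.linalg.norm(b);s=a+b;s/=np.linalg.norm(s)
    D=.0145/np.sin(np.arccos(a@b)/2);print(r,l,rr,rep(e+s*D))
col=np.where(R[:,285])[0];print(col.min(),col.max())
E
```

```text
122 84.0 [ 0.0672 -0.0001 -0.0137]
128 83.0 [ 0.0649 -0.0003 -0.0129]
134 83.0 [ 0.0625 -0.0003 -0.0135]
140 83.0 [ 0.0601 -0.0003 -0.0141]
146 83.0 [ 0.0577 -0.0003 -0.0148]
152 82.0 [ 0.0552 -0.0001 -0.0139]
165 249.5 320.5 [ 0.0502 -0.0003 -0.0174]
177 250.5 319.5 [ 0.0449 -0.0003 -0.0152]
189 250.5 319.5 [ 0.04   -0.0002 -0.0165]
201 250.5 318.5 [ 0.0346 -0.0005 -0.016 ]
213 250.5 318.5 [ 0.0296 -0.0005 -0.0173]
225 246.5 317.5 [ 0.0264 -0.0015 -0.0238]
237 251.5 317.5 [ 0.0183 -0.0004 -0.0164]
117 160
```

```bash
python3 nudge.py '[[0.0,0.005,0.05,0,0,0,-0.02],[0.0,0.011,0.1,0,0,0,-0.04],[0.0,0.016,0.15,0,0,0,-0.06],[0.0,0.022,0.2,0,0,0,-0.08],[0.0,0.027,0.25,0,0,0,-0.1]]'; python3 nudge.py '[[0.0,0.0,0.04,0,0,0,0],[0.0,0.0,0.08,0,0,0,0],[0.0,0.0,0.08,0,0,0,0],[0,0,0.08,0,0,0,0]]'; python3 -c "
from workcell import bot
import numpy as np
o=bot.observe();p=o['position'];y=o['tool_rot'][2];d=np.array([.5808,-.2313])-p[:2];print(p,o['tool_rot'],o['qd'].round(3),d@[np.cos(y),np.sin(y)],d@[np.sin(y),-np.cos(y)],o['force'])"
```

```text
clock: 5.42
position: [0.5604, -0.1547, 0.2154]
tool_rot: [-3.141, 0.001, 0.215]
force: [1.1, 0.9, 0.1]
grip_width: 0.0267
finger_force: 78.8
clock: 5.92
position: [0.5773, -0.2307, 0.2154]
tool_rot: [-3.14, 0.001, 0.214]
force: [0.1, 0.7, -0.1]
grip_width: 0.0271
finger_force: 78.9
[ 0.5772614  -0.2306711   0.21541529] [-3.14037062e+00  1.18324979e-03  2.14101176e-01] [-0.014 -0.013 -0.006  0.003 -0.001  0.001  0.001] 0.003324180567024408 0.0013663844716307343 [ 0.14336333  0.69062061 -0.12505365]
```

```bash
python3 nudge.py '[[0.0,0.003,0.001,0.04,0,0,0],[0.0,0.003,0.001,0.075,0,0,0],[0.0,0.003,0.001,0.09,0,0,0],[0.0,0.003,0.001,0.09,0,0,0]]'; python3 -c "
from workcell import bot
import numpy as np,cv2
cv2.imwrite('pics/w5.png',np.vstack([bot.grab_frame('wrist')[60:360],cv2.resize(bot.grab_frame('scene')[190:340,90:370],(560,300))]))
o=bot.observe();p=o['position'];y=o['tool_rot'][2];d=np.array([.5808,-.2313])-p[:2];print(p,o['tool_rot'],d@[np.cos(y),np.sin(y)],d@[np.sin(y),-np.cos(y)],o['force'])"
```

```text
clock: 6.42
position: [0.5807, -0.231, 0.126]
tool_rot: [-3.141, 0.001, 0.215]
force: [-0.2, -0.4, 0.5]
grip_width: 0.027
finger_force: 78.9
[ 0.58147502 -0.2315958   0.12750361] [ 3.14097094e+00 -1.20815501e-03  2.14119506e-01] -0.0005967474969604522 -0.0004324747344377088 [ 1.13254141 -0.16972287  0.29818384]
```

View pics/w5.png

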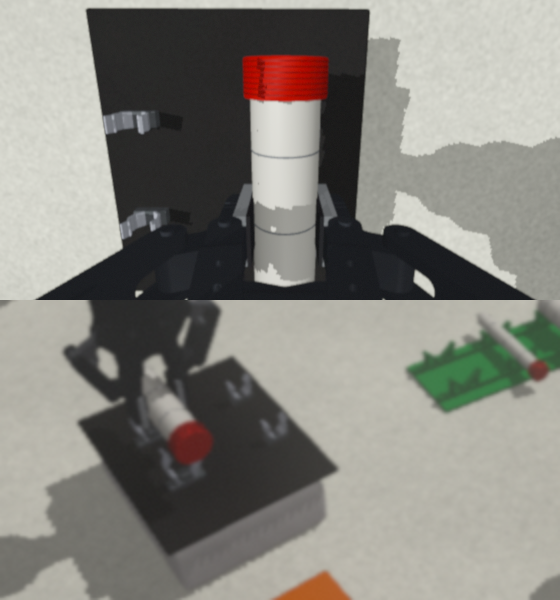

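The tube sits over the larger clips and in line with them; their lips are visible under it at scene-crop positions (145,430) and (185,470). Now I'll press down.

```bash
python3 nudge.py '[[0.0,0,0,0.01,0,0,0],[0.0,0,0,0.018,0,0,0],[0.0,0,0,0.024,0,0,0],[0.0,0,0,0.028,0,0,0],[0.0,0,0,0.028,0,0,0]]' 90; python3 nudge.py '[[0.0,0,0,0.004,0,0,0],[0.0,0,0,0.008,0,0,0],[0.0,0,0,0.011,0,0,0],[0.0,0,0,0.014,0,0,0],[0.0,0,0,0.014,0,0,0]]'
```

```text
clock: 7.15
position: [0.5815, -0.2316, 0.0982]
tool_rot: [3.141, -0.001, 0.214]
force: [3.8, 0.2, 0.4]
grip_width: 0.0266
finger_force: 89.9
clock: 7.78
position: [0.5805, -0.2317, 0.0838]
tool_rot: [-3.141, 0.001, 0.214]
force: [0.7, 0.3, -5.3]
grip_width: 0.0264
finger_force: 89.4
```

```bash
python3 nudge.py '[[0.0,0,0,0.001,0,0,0],[0.0,0,0,0.002,0,0,0],[0.0,0,0,0.002,0,0,0]]'; python3 nudge.py '[[0.0,0,0,0.001,0,0,0],[0.0,0,0,0.002,0,0,0],[0.0,0,0,0.002,0,0,0]]'
```

```text
clock: 8.15
position: [0.5807, -0.2318, 0.0835]
tool_rot: [3.141, 0.0, 0.214]
force: [-8.5, 2.6, 20.9]
grip_width: 0.0268
finger_force: 92.2
clock: 8.52
position: [0.5807, -0.2318, 0.0831]
tool_rot: [3.141, -0.0, 0.213]
force: [-19.1, 6.9, 50.0]
grip_width: 0.0263
finger_force: 95.5
```

Contact is now rigid at the seat height. I'll ease off the press, release and retreat.

```bash
python3 nudge.py '[[0.0,0,0,-0.003,0,0,0],[0.0,0,0,-0.003,0,0,0],[0.05,0,0,-0.003,0,0,0],[0.06,0,0,-0.003,0,0,0],[0.06,0,0,-0.003,0,0,0]]' 30; python3 nudge.py '[[0.06,0,0,-0.01,0,0,0],[0.06,0,0,-0.04,0,0,0],[0.06,0,0,-0.09,0,0,0],[0.06,0,0,-0.14,0,0,0],[0.06,0,0,-0.14,0,0,0]]';python3 - <<'E'
from workcell import bot
from h import *
import pickle
c=bot.calibration("wrist");w=bot.grab_frame("wrist");s=bot.grab_frame("scene");pickle.dump((c,w),open("w6.pkl","wb"))
cv2.imwrite('pics/w6.png',np.vstack([w[:300],cv2.resize(s[190:340,90:370],(560,300))]))
print(blobs(red(w)))
E
```

```text
clock: 9.15
position: [0.5809, -0.2317, 0.0832]
tool_rot: [-3.142, 0.0, 0.214]
force: [-0.2, -0.2, -0.7]
grip_width: 0.0602
finger_force: 0.0
clock: 9.78
position: [0.5825, -0.2323, 0.2279]
tool_rot: [3.138, -0.006, 0.214]
force: [0.3, -0.9, 0.2]
grip_width: 0.0601
finger_force: 0.0
[(np.int32(815), array([282.5, 134.3]), array([263, 124,  41,  22], dtype=int32)), (np.int32(68), array([542.8, 339.7]), array([529, 339,  31,   4], dtype=int32))]
```

View pics/w6.png

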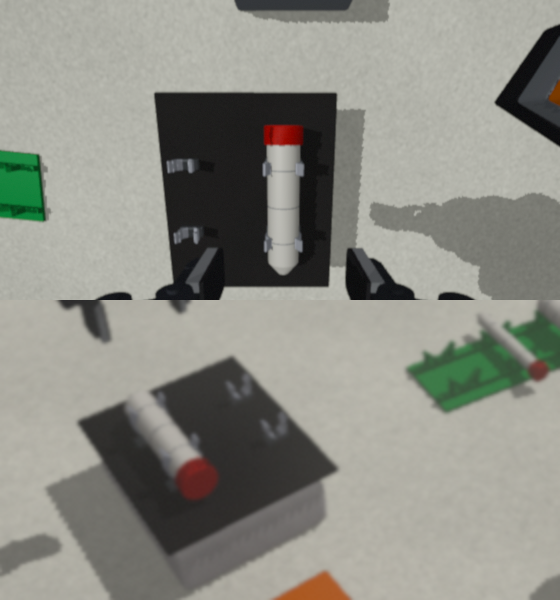

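The tube lies level in both larger clips, with the lips at rows 170 and 243 around the body (rows 145 to 262), and the gripper is clear. I'm handing it in.

```bash
python3 -c "
from workcell import bot
print(bot.job_done())"
```

```text
the job is handed in; nothing more can be done
None
```

I pressed the large tube home in the larger pair of clips, about centred between its ends, and released it; the other two tubes were left in the rack, and the job was handed in (no verdict came back).

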